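# Log a missing handwheel by pointing

### The arm

A 7-joint arm with a two-finger parallel gripper is mounted at the origin on the work surface. World frame = base frame: x ahead of the robot, y to its left, z up, the work surface at z = 0. Lengths are in m, angles in rad, forces in N, time in s.
With the tool pointing down it reaches from about 0.4 to 0.85 m from the base axis. Payload 10.4 kg.
Tool frame: the origin (TCP) lies between the finger pads, 19 mm behind the fingertips; this is the grasp point; z points along the fingers, y is the line along which they close (so a half turn about z gives the same grasp; the last joint's range is limited). The gripper opens to 85 mm and grips with 20 to 120 N. Pads are 22 mm wide; open, the fingers measure 114 mm over their backs; the gripper's body (76 mm by 85 mm) begins 54 mm behind the grasp point. The pads swing forward as they close: fully open they stand 13 mm farther back than shut.
Start: joints at [1.297, 0.332, -0.065, 1.46, 0.022, 1.35, -0.088], TCP at [0.155, -0.605, 0.25] pointing down, gripper open.
Joint ranges: [-2.6, 2.6], [-0.5, 2.12], [-1.47, 1.34], [0.16, 2.42], [-1.27, 4.41], [0.06, 2.06], [-2.6, 2.6]. Speed limits (rad/s): [2.22, 2.22, 2.79, 2.79, 3.14, 3.14, 3.14].

### API

Orientations are given as a unit quaternion [x, y, z, w].
In Python, from workcell import * gives the robot as it stands.
- The arm moves only by the shell command python3 -m inch 'ROWS' [OPENING] [FORCE]. ROWS is JSON, a list of rows, each an object with "slide": the shift along the world's x, y, z in m, a list of three; "yaw": the turn about the world's z in rad. A call has 1 to 20 rows; each row is the pose to reach, as a shift and turn from the pose commanded when the call began; what a row does not reach only later rows make up. A row lasts 1/12 s, in which the tool goes at most 41.7 mm and 7.16 degrees, less where a joint would pass 70% of its speed; a pose out of reach is approached as far as the arm can. A call with a gripper value outside its range is refused whole. OPENING is the closure in counts, from 0 (fully open) to 255 (shut), set as the call begins (- or left out, the last holds). The fingers move at their own pace and stop on an object; FORCE is the grip in N (left out, the last holds). Time passes only in rows, so rows that repeat a pose let the fingers close. It gives the time, the measured TCP pose, the force, the opening and the grip force at its end, in the units of the state.
- get_obs(): the state, without advancing time (a new reading comes with each control period).
- camera(name): name is "side" or "top"; returns a dict with "frame" (480x640x3 uint8, red, green, blue), "fx", "fy", "cx", "cy" (pixels), "extrinsics" (4x4, takes a point from world to camera coordinates). Camera axes: x right, y down, z forward; pixel columns grow to the right and rows downward; lengths in m; the calibration is good to about 2 mm. A picture is of the moment at which its call begins. There is no depth.
- hand_in(): hands the job in; it is judged then, once.
The state is a dict: "clock": time; "joint_pos": joint angles; "joint_velocities": joint speeds; "tau": joint torques, N m; "position": TCP position; "ee_rot": TCP orientation; "ft_force": force on the tool from outside, world axes, zero at the start; "torque": the same for the moment, N m; "grip_width": opening from 0.0 (shut) to 1.0 (fully open); "grasp_force": force on a finger pad.
Only numpy, scipy, OpenCV 4.12 (cv2) and the standard library are available. Lean on these libraries where they do the work, as an engineer would, in place of code of your own. Each camera call takes 0.05 s, during which the arm holds its last target. There are 200 camera calls.

### The job

One valve on the bench has lost its handwheel: log it. Point down with the fingertips at the end of its bare stem, two to four centimetres straight above it, and stay there for two seconds; then point in the same way at the spare handwheel that fits (the larger of the two loose ones), and finally press the large button of the logging box gently all the way down and come away so that it springs back. Touch none of the valves, parts and things standing around, nor the small button, and keep well clear of the tops of the other valves and spare parts so that nothing else is pointed at.

Things in the scene. Friction and masses are not known exactly. Their poses are not given: they have to be found in the camera images.
- valve_bare: One of four valves in a row, about 140 mm apart, in any order. Bright steel, 1.6 kg, loose; foot flange 84 mm across; side outlet to its +x, flange 68 mm across, 66 mm out. Origin: centre of underside on the upright axis, z up. The incomplete one: no handwheel, its bare round stem, 12 mm thick with a few thread rings, ends 150 mm above the bench.
- stem_end (a point): The centre of the top end of the incomplete valve's bare stem, 150 mm above the bench (the point to point at).
- valve_wheel_a: One of four valves in a row, about 140 mm apart, in any order. Bright steel, 1.6 kg, loose; foot flange 84 mm across; side outlet to its +x, flange 68 mm across, 66 mm out. Origin: centre of underside on the upright axis, z up. Finished: carries a dark steel four-spoke handwheel 80 mm across; highest point 156 mm.
- valve_wheel_b: One of four valves in a row, about 140 mm apart, in any order. Bright steel, 1.6 kg, loose; foot flange 84 mm across; side outlet to its +x, flange 68 mm across, 66 mm out. Origin: centre of underside on the upright axis, z up. Finished: the same as valve_wheel_a; highest point 156 mm.
- valve_capped: One of four valves in a row, about 140 mm apart, in any order. Bright steel, 1.6 kg, loose; foot flange 84 mm across; side outlet to its +x, flange 68 mm across, 66 mm out. Origin: centre of underside on the upright axis, z up. Finished: a closed type with a round domed cap 40 mm across in place of a stem; highest point 156 mm.
- wheel_large: One of four spare parts lying in a row nearer the robot than the valves, about 100 mm apart, order unknown. Origin: centre of the underside, z up, loose. The spare handwheel of the same size as on the finished valves: dark steel, 80 mm across, rim 10 mm thick, four spokes, hub 20 mm across and 16 mm high.
- wheel_large_hub (a point): The centre of the top of the large spare handwheel's hub, 16 mm above the bench (the point to point at).
- wheel_small: One of four spare parts lying in a row nearer the robot than the valves, about 100 mm apart, order unknown. Origin: centre of the underside, z up, loose. A smaller handwheel, 44 mm across, 12 mm high: the wrong size.
- blind_flange: One of four spare parts lying in a row nearer the robot than the valves, about 100 mm apart, order unknown. Origin: centre of the underside, z up, loose. A solid steel disc 80 mm across, 12 mm thick, with four dark bolt holes.
- gasket_ring: One of four spare parts lying in a row nearer the robot than the valves, about 100 mm apart, order unknown. Origin: centre of the underside, z up, loose. A flat steel ring, 80 mm outside, 48 mm hole, 6 mm thick.
- logger: Fixed grey logging box, 130 x 80 x 45 mm, left or right of the spare parts. Origin: centre of underside; x along its length. Two grey push buttons in black housings on top: the large log button 30 mm from the centre to its -x end (nearer the robot), a small button 38 mm from the centre to its +x end.
- log_button_top (a point): Centre of the top face of the large log button (36 mm across). It is pressed straight down.
- log_button (a joint): Travel of the log button in m: 0 up, 0.006 fully down; counted as pressed beyond 0.004. A spring (5 N fully down) brings it back.
- small_button (a joint): Travel of the small button in m (18 mm across, 5 mm travel): 0 up. Not to be pressed.
- bin: Fixed blue stacking bin 150 x 106 x 70 mm with nuts in it, on the other side of the spare parts from the logging box. Origin: centre of the underside.
- spray: White bottle, 52 mm across, 160 mm high, standing left of the valves; bystander. Origin: centre of the underside.
- wrench: Steel wrench 190 mm long lying right of the valves; bystander. Origin: its underside.
- cup: Open steel cup, 70 mm across, 80 mm high, standing on the right; bystander. Origin: centre of the underside.

How it is judged:
On the way, in this order (a step that is already met when the one before it is completed fails the run):
1. the tool point stays straight above the bare stem's end (within 25 mm sideways, TCP 12 to 80 mm above it) for 1.5 s (horizontal distance between the grasp point and stem_end below 0.025 m and z of the grasp point in the frame of stem_end between 0.012 and 0.08 m), for 1.5 s.
2. then it stays straight above the hub of the large spare handwheel (within 25 mm sideways, TCP 12 to 80 mm above it) for 1.5 s (horizontal distance between the grasp point and wheel_large_hub below 0.025 m and z of the grasp point in the frame of wheel_large_hub between 0.012 and 0.08 m), for 1.5 s.
3. then the log button is pressed beyond 4 mm (value of joint log_button above 0.004 m), for 0.05 s.
At the end, for the whole second after the job is handed in: The log button has sprung back (under 2 mm), the small one is up, every loose thing stands within 10 mm of where it was, and the valves, spare parts, bottle and cup are level within 0.1 rad (value of joint each of log_button, small_button below 0.002 m and distance of each of valve_bare, valve_wheel_a, valve_wheel_b, valve_capped, wheel_large, wheel_small, blind_flange, gasket_ring, spray, wrench, cup from where it was at the start of the episode below 0.01 m and angle between each of valve_bare, valve_wheel_a, valve_wheel_b, valve_capped, wheel_large, wheel_small, blind_flange, gasket_ring, spray, cup's own z axis and vertical below 0.1 rad); the robot touches nothing.
It fails at once if the robot touches a valve, a spare part, the bin or a bystander (more than 0.5 N) (contact force between any of the arm, the fingers and valve_bare above 0.5 N or contact force between any of the arm, the fingers and valve_wheel_a above 0.5 N or contact force between any of the arm, the fingers and valve_wheel_b above 0.5 N or contact force between any of the arm, the fingers and valve_capped above 0.5 N or contact force between any of the arm, the fingers and wheel_large above 0.5 N or contact force between any of the arm, the fingers and wheel_small above 0.5 N or contact force between any of the arm, the fingers and blind_flange above 0.5 N or contact force between any of the arm, the fingers and gasket_ring above 0.5 N or contact force between any of the arm, the fingers and spray above 0.5 N or contact force between any of the arm, the fingers and wrench above 0.5 N or contact force between any of the arm, the fingers and cup above 0.5 N or contact force between any of the arm, the fingers and bin above 0.5 N).
It fails at once if a loose thing is lifted, carried or pushed more than 10 mm (distance of any of valve_bare, valve_wheel_a, valve_wheel_b, valve_capped, wheel_large, wheel_small, blind_flange, gasket_ring, spray, wrench, cup from where it was at the start of the episode above 0.01 m).
It fails at once if the tool point comes close over another valve or spare part (within 25 mm sideways of its axis and less than 80 mm above its top) ((horizontal distance between the grasp point and valve_wheel_a below 0.025 m and z of the grasp point in the frame of valve_wheel_a below 0.236 m) or (horizontal distance between the grasp point and valve_wheel_b below 0.025 m and z of the grasp point in the frame of valve_wheel_b below 0.236 m) or (horizontal distance between the grasp point and valve_capped below 0.025 m and z of the grasp point in the frame of valve_capped below 0.236 m) or (horizontal distance between the grasp point and wheel_small below 0.025 m and z of the grasp point in the frame of wheel_small below 0.092 m) or (horizontal distance between the grasp point and blind_flange below 0.025 m and z of the grasp point in the frame of blind_flange below 0.092 m) or (horizontal distance between the grasp point and gasket_ring below 0.025 m and z of the grasp point in the frame of gasket_ring below 0.086 m)).
It fails at once if the small button is pressed (beyond 2.5 mm) (value of joint small_button above 0.0025 m).
It fails at once if the logging box or its button is hit hard (over 40 N) (contact force between any of the arm, the fingers and logger above 40 N).
It also fails if it takes over 53 s, if anything falls off the work surface, if the arm or the gripper's body presses on something with over 40 N, if the wrist force passes 120 N, or if a joint passes its speed limit or range.

## Working session

There is one attempt and no reset: what is moved stays moved. The work goes in short steps, Python scripts to look and compute and a shell command to move; the robot and the scene stay as the last step left them, time stands still between calls to the robot, and variables do not carry over. Pictures are saved under pics/ and viewed, at most 10 in all, crops included, and the job is handed in when it is done.

```bash
mkdir -p pics
python3 - <<'E'
from workcell import *
import cv2
for n in("top","side"):
    c=camera(n);cv2.imwrite(f"pics/{n}0.png",c["frame"][:,:,::-1]);print(n,c["fx"],c["fy"],c["cx"],c["cy"],c["extrinsics"])
o=get_obs();print(o["clock"],o["position"],o["ee_rot"],o["grip_width"])
E
```

```text
top 536.6625153564713 536.6625153564713 324.22944441846477 238.41948855820752 [[ 0.00473341 -0.99990248 -0.01313832 -0.0274264 ]
 [-0.98415868 -0.00232957 -0.17727457  0.56606899]
 [ 0.17722668  0.01376931 -0.98407373  1.17012381]
 [ 0.          0.          0.          1.        ]]
side 525.7884772052336 525.7884772052336 330.19166341730556 248.0773173158083 [[-0.93935706 -0.34254086  0.0165549   0.50765994]
 [-0.26466815  0.69341605 -0.67016785  0.24470175]
 [ 0.21808044 -0.63390846 -0.74202492  1.06255596]
 [ 0.          0.          0.          1.        ]]
0.1 [ 0.15501449 -0.60515033  0.24929122] [ 9.92147568e-01  1.25071149e-01 -1.10444313e-04 -6.31298509e-04] 0.995688549239649
```

View pics/top0.png

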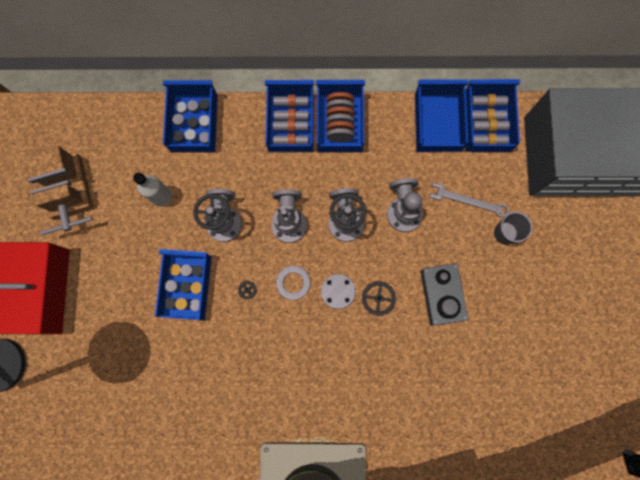

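View pics/side0.png

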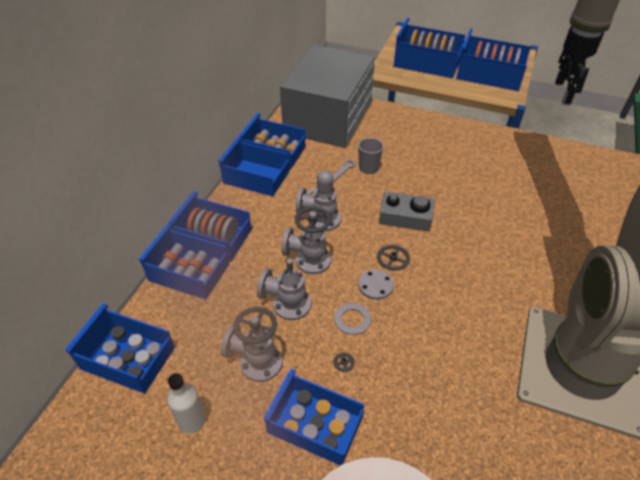

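The top view shows the bare valve second from the left (foot near 290,222), the large wheel at (379,298), and the logger with its large button at (449,307). In the side view the stem is near (290,266) and the button near (421,204). I'll zoom in on both.

Run:
```python
import cv2,numpy as np
t=cv2.imread("pics/top0.png");s=cv2.imread("pics/side0.png")
f=lambda im,x,y:cv2.resize(im[y:y+60,x:x+80],(400,300),interpolation=cv2.INTER_CUBIC)
cv2.imwrite("pics/crop.png",np.vstack([np.hstack([f(t,250,180),f(t,410,260)]),np.hstack([f(s,250,250),f(s,370,180)])]))
```

```text
(no output)
```

View pics/crop.png

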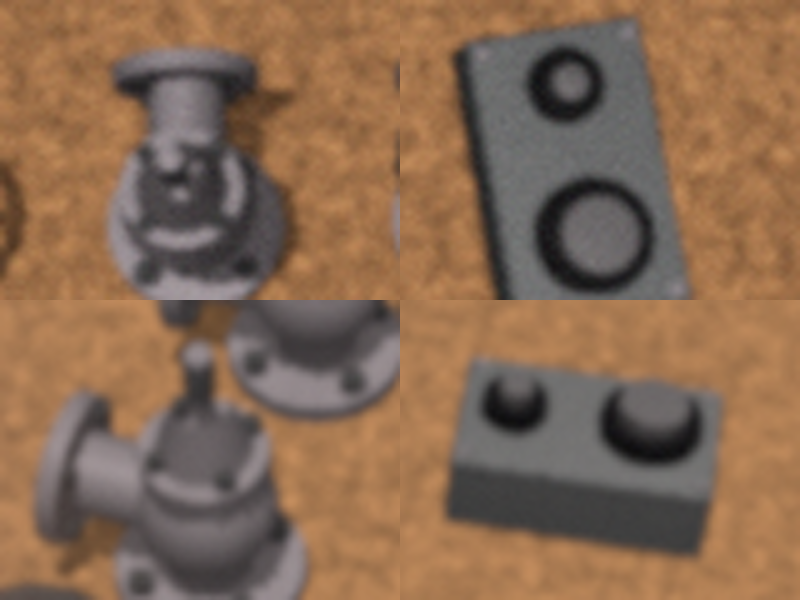

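Crops: the stem tip is at about (284.4,212) in the top view and (289.6,260.6) in the side view. The button face is at about (450,307) top and (421,201) side.

```bash
cat > h.py <<'E'
from workcell import *
import numpy as np,cv2
def mk(n):
    c=camera(n);K=np.array([[c["fx"],0,c["cx"]],[0,c["fy"],c["cy"]],[0,0,1]]);return c["frame"],K@np.array(c["extrinsics"])[:3]
def plane(P,u,v,z):
    A=P[:,:3];d=np.linalg.solve(A,[u,v,1]);C=-np.linalg.solve(A,P[:,3]);return (C+d*(z-C[2])/d[2]).round(4)
def tri(P,Q,a,b):
    X=cv2.triangulatePoints(P,Q,np.array(a,float),np.array(b,float));return (X[:3]/X[3]).ravel().round(4)
E
python3 - <<'E'
from h import *
_,T=mk("top");_,S=mk("side")
print("stem",plane(T,284.4,212,.15),plane(S,289.6,260.6,.15),tri(T,S,(284.4,212),(289.6,260.6)))
print("btn",tri(T,S,(450,307),(421,201)),"small",tri(T,S,(444.3,276.4),(393.4,196.5)))
print("wheel",plane(T,379,298,.016),plane(S,393.5,257,.016))
for n,u,v,z in[("wheelA",211,211,.15),("wheelB",347,211,.15),("cap",412,201,.15),("small",247.5,290,.01),("gask",293,283,.006),("flange",338.5,292,.012),("cup",515,225,.08),("bottle",140,178,.16),("bincentre",183,285,.035),("cuprim",500,240,.08)]:print(n,plane(T,u,v,z))
E
```

```text
stem [0.6046 0.0574 0.15  ] [0.6072 0.0598 0.15  ] [0.6066 0.0578 0.1475]
btn [ 0.4124 -0.3022  0.0627] small [ 0.4799 -0.2917  0.0643]
wheel [ 0.434 -0.151  0.016] [ 0.434  -0.1415  0.016 ]
wheelA [0.6065 0.2125 0.15  ]
wheelB [ 0.607  -0.0744  0.15  ]
cap [ 0.6288 -0.2114  0.15  ]
small [0.4517 0.1522 0.01  ]
gask [0.4687 0.0473 0.006 ]
flange [ 0.4477 -0.0584  0.012 ]
cup [ 0.5921 -0.4488  0.08  ]
bottle [0.6756 0.3642 0.16  ]
bincentre [0.4605 0.2957 0.035 ]
cuprim [ 0.5582 -0.4139  0.08  ]
```

```bash
python3 -m inch '[{"slide":[0.01,0.01,0.015],"yaw":0},{"slide":[0.03,0.03,0.03],"yaw":0},{"slide":[0.05,0.05,0.04],"yaw":0},{"slide":[0.07,0.07,0.04],"yaw":0},{"slide":[0.09,0.09,0.04],"yaw":0},{"slide":[0.11,0.11,0.04],"yaw":0},{"slide":[0.13,0.13,0.04],"yaw":0},{"slide":[0.15,0.15,0.04],"yaw":0},{"slide":[0.17,0.17,0.04],"yaw":0},{"slide":[0.19,0.19,0.04],"yaw":0},{"slide":[0.21,0.21,0.04],"yaw":0},{"slide":[0.23,0.23,0.04],"yaw":0},{"slide":[0.245,0.245,0.04],"yaw":0},{"slide":[0.255,0.255,0.04],"yaw":0},{"slide":[0.255,0.255,0.04],"yaw":0},{"slide":[0.255,0.255,0.04],"yaw":0}]' 255
```

```text
clock: 1.53
position: [0.4106, -0.3496, 0.2907]
ee_rot: [0.992, 0.126, 0.0, 0.0]
ft_force: [0.2, -0.1, -0.4]
grip_width: -0.001
grasp_force: 0.0
```

```bash
python3 -m inch '[{"slide":[0.005,0.01,0],"yaw":0},{"slide":[0.015,0.03,0],"yaw":0},{"slide":[0.03,0.06,0],"yaw":0},{"slide":[0.045,0.09,0],"yaw":0},{"slide":[0.06,0.12,0],"yaw":0},{"slide":[0.075,0.15,0],"yaw":0},{"slide":[0.09,0.18,0],"yaw":0},{"slide":[0.105,0.21,0],"yaw":0},{"slide":[0.12,0.24,0],"yaw":0},{"slide":[0.135,0.27,0],"yaw":0},{"slide":[0.15,0.3,0],"yaw":0},{"slide":[0.165,0.33,0],"yaw":0},{"slide":[0.175,0.36,0],"yaw":0},{"slide":[0.185,0.385,0],"yaw":0},{"slide":[0.195,0.402,0],"yaw":0},{"slide":[0.195,0.408,0],"yaw":0},{"slide":[0.195,0.408,0],"yaw":0},{"slide":[0.195,0.408,0],"yaw":0}]'
python3 - <<'E'
from h import *
f=lambda im,x,y:cv2.resize(im[y:y+90,x:x+120],(400,300),interpolation=cv2.INTER_CUBIC)
a,T=mk("top");b,S=mk("side")
cv2.imwrite("pics/c2.png",np.hstack([f(a,230,140),f(b,230,200)])[:,:,::-1])
E
```

```text
clock: 3.03
position: [0.6049, 0.0566, 0.29]
ee_rot: [0.992, 0.125, -0.0, 0.0]
ft_force: [-0.3, -1.2, -0.4]
grip_width: -0.004
grasp_force: 0.0
```

View pics/c2.png

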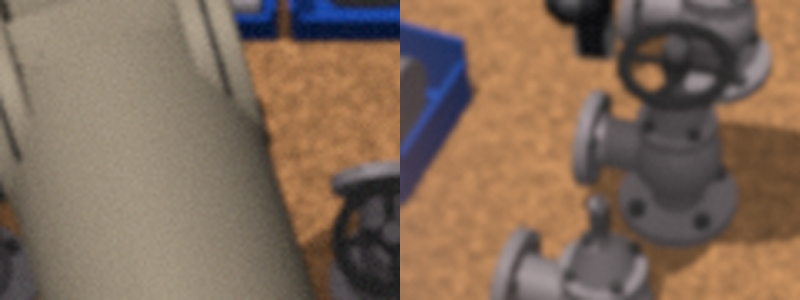

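In the side crop the fingertips (about 288,216) stand directly above the stem end (289,260). I'll go down 0.09 m and hold.

```bash
python3 -m inch '[{"slide":[0.001,0.001,-0.01],"yaw":0},{"slide":[0.001,0.001,-0.025],"yaw":0},{"slide":[0.001,0.001,-0.04],"yaw":0},{"slide":[0.001,0.001,-0.055],"yaw":0},{"slide":[0.001,0.001,-0.07],"yaw":0},{"slide":[0.001,0.001,-0.08],"yaw":0},{"slide":[0.001,0.001,-0.087],"yaw":0},{"slide":[0.001,0.001,-0.09],"yaw":0},{"slide":[0.001,0.001,-0.09],"yaw":0},{"slide":[0.001,0.001,-0.09],"yaw":0}]'
python3 - <<'E'
from h import *
f=lambda im,x,y:cv2.resize(im[y:y+90,x:x+120],(400,300),interpolation=cv2.INTER_CUBIC)
b,S=mk("side")
cv2.imwrite("pics/c3.png",f(b,230,200)[:,:,::-1])
E
python3 -m inch '[{"slide":[0,0,0],"yaw":0},{"slide":[0,0,0],"yaw":0},{"slide":[0,0,0],"yaw":0},{"slide":[0,0,0],"yaw":0},{"slide":[0,0,0],"yaw":0},{"slide":[0,0,0],"yaw":0},{"slide":[0,0,0],"yaw":0},{"slide":[0,0,0],"yaw":0},{"slide":[0,0,0],"yaw":0},{"slide":[0,0,0],"yaw":0},{"slide":[0,0,0],"yaw":0},{"slide":[0,0,0],"yaw":0},{"slide":[0,0,0],"yaw":0},{"slide":[0,0,0],"yaw":0},{"slide":[0,0,0],"yaw":0},{"slide":[0,0,0],"yaw":0},{"slide":[0,0,0],"yaw":0},{"slide":[0,0,0],"yaw":0},{"slide":[0,0,0],"yaw":0},{"slide":[0,0,0],"yaw":0}]'
python3 -m inch '[{"slide":[0,0,0],"yaw":0},{"slide":[0,0,0],"yaw":0},{"slide":[0,0,0],"yaw":0},{"slide":[0,0,0],"yaw":0},{"slide":[0,0,0],"yaw":0},{"slide":[0,0,0],"yaw":0}]'
```

```text
clock: 3.97
position: [0.6064, 0.0585, 0.2006]
ee_rot: [0.992, 0.125, 0.0, 0.0]
ft_force: [-0.3, -0.4, 0.2]
grip_width: -0.002
grasp_force: 0.0
clock: 5.68
position: [0.6061, 0.0585, 0.2]
ee_rot: [0.992, 0.125, -0.0, 0.0]
ft_force: [0.2, -0.7, 1.0]
grip_width: 0.006
grasp_force: 0.0
clock: 6.18
position: [0.6061, 0.0586, 0.2]
ee_rot: [0.992, 0.125, 0.0, 0.0]
ft_force: [0.0, 0.6, -0.6]
grip_width: 0.003
grasp_force: 0.0
```

View pics/c3.png

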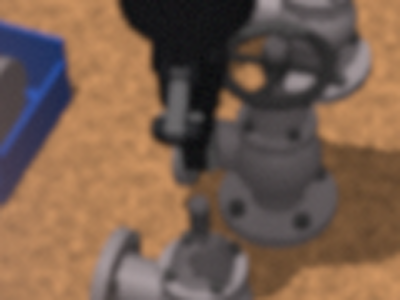

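The fingertips are about 3 cm above the stem and the hold is done. Next I rise and go over to the large wheel.

```bash
python3 -m inch '[{"slide":[0,0,0.01],"yaw":0},{"slide":[0,0,0.03],"yaw":0},{"slide":[0,0,0.05],"yaw":0},{"slide":[0,0,0.07],"yaw":0},{"slide":[0,0,0.085],"yaw":0},{"slide":[-0.01,-0.012,0.09],"yaw":0},{"slide":[-0.03,-0.036,0.09],"yaw":0},{"slide":[-0.05,-0.06,0.09],"yaw":0},{"slide":[-0.07,-0.085,0.09],"yaw":0},{"slide":[-0.09,-0.11,0.09],"yaw":0},{"slide":[-0.11,-0.133,0.09],"yaw":0},{"slide":[-0.13,-0.157,0.09],"yaw":0},{"slide":[-0.15,-0.18,0.09],"yaw":0},{"slide":[-0.165,-0.2,0.09],"yaw":0},{"slide":[-0.172,-0.208,0.09],"yaw":0},{"slide":[-0.172,-0.208,0.08],"yaw":0},{"slide":[-0.172,-0.208,0.06],"yaw":0},{"slide":[-0.172,-0.208,0.03],"yaw":0},{"slide":[-0.172,-0.208,0.01],"yaw":0},{"slide":[-0.172,-0.208,0],"yaw":0}]'
python3 -m inch '[{"slide":[0,0,-0.015],"yaw":0},{"slide":[0,0,-0.03],"yaw":0},{"slide":[0,0,-0.045],"yaw":0},{"slide":[0,0,-0.055],"yaw":0},{"slide":[0,0,-0.06],"yaw":0},{"slide":[0,0,-0.06],"yaw":0},{"slide":[0,0,-0.06],"yaw":0}]'
python3 - <<'E'
from h import *
f=lambda im,x,y:cv2.resize(im[y:y+90,x:x+120],(400,300),interpolation=cv2.INTER_CUBIC)
b,S=mk("side")
cv2.imwrite("pics/c4.png",f(b,330,190)[:,:,::-1])
p=get_obs()["position"]
for z in(.016,p[2]-.019):
    q=S@[p[0],p[1],z,1];print(z,q[:2]/q[2])
E
```

```text
clock: 7.85
position: [0.4337, -0.1477, 0.1974]
ee_rot: [0.992, 0.126, -0.001, -0.001]
ft_force: [-0.6, 0.5, -0.1]
grip_width: -0.002
grasp_force: 0.0
clock: 8.43
position: [0.4347, -0.1492, 0.1406]
ee_rot: [0.992, 0.125, 0.0, 0.0]
ft_force: [0.9, -0.3, 0.7]
grip_width: -0.002
grasp_force: 0.0
0.016 [394.09367081 254.57271169]
0.12182489432927766 [399.20614718 222.91225365]
```

View pics/c4.png

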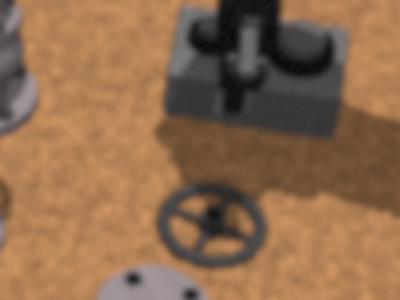

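The wheel hub is at about (393.6,254.5), which matches the projection of my aim point (394.1,254.6). Now I descend and hold.

```bash
python3 -m inch '[{"slide":[0,0,-0.01],"yaw":0},{"slide":[0,0,-0.025],"yaw":0},{"slide":[0,0,-0.04],"yaw":0},{"slide":[0,0,-0.055],"yaw":0},{"slide":[0,0,-0.065],"yaw":0},{"slide":[0,0,-0.072],"yaw":0},{"slide":[0,0,-0.075],"yaw":0},{"slide":[0,0,-0.075],"yaw":0},{"slide":[0,0,-0.075],"yaw":0},{"slide":[0,0,-0.075],"yaw":0},{"slide":[0,0,-0.075],"yaw":0},{"slide":[0,0,-0.075],"yaw":0},{"slide":[0,0,-0.075],"yaw":0},{"slide":[0,0,-0.075],"yaw":0},{"slide":[0,0,-0.075],"yaw":0},{"slide":[0,0,-0.075],"yaw":0},{"slide":[0,0,-0.075],"yaw":0},{"slide":[0,0,-0.075],"yaw":0},{"slide":[0,0,-0.075],"yaw":0},{"slide":[0,0,-0.075],"yaw":0}]'
python3 -m inch '[{"slide":[0,0,0],"yaw":0},{"slide":[0,0,0],"yaw":0},{"slide":[0,0,0],"yaw":0},{"slide":[0,0,0],"yaw":0},{"slide":[0,0,0],"yaw":0},{"slide":[0,0,0],"yaw":0},{"slide":[0,0,0],"yaw":0},{"slide":[0,0,0],"yaw":0},{"slide":[0,0,0],"yaw":0},{"slide":[0,0,0],"yaw":0},{"slide":[0,0,0],"yaw":0},{"slide":[0,0,0],"yaw":0}]'
```

```text
clock: 10.15
position: [0.4341, -0.1494, 0.065]
ee_rot: [0.992, 0.125, -0.0, 0.0]
ft_force: [0.7, 0.0, -0.2]
grip_width: 0.003
grasp_force: 0.0
clock: 11.15
position: [0.4341, -0.1495, 0.065]
ee_rot: [0.992, 0.125, 0.0, 0.0]
ft_force: [-0.6, 0.3, 0.5]
grip_width: -0.0
grasp_force: 0.0
```

```bash
python3 -m inch '[{"slide":[0,0,0.01],"yaw":0},{"slide":[0,0,0.03],"yaw":0},{"slide":[0,0,0.055],"yaw":0},{"slide":[0,0,0.075],"yaw":0},{"slide":[-0.001,-0.01,0.08],"yaw":0},{"slide":[-0.004,-0.03,0.08],"yaw":0},{"slide":[-0.007,-0.05,0.08],"yaw":0},{"slide":[-0.01,-0.07,0.08],"yaw":0},{"slide":[-0.013,-0.09,0.08],"yaw":0},{"slide":[-0.016,-0.11,0.08],"yaw":0},{"slide":[-0.019,-0.13,0.08],"yaw":0},{"slide":[-0.021,-0.145,0.08],"yaw":0},{"slide":[-0.022,-0.152,0.08],"yaw":0},{"slide":[-0.022,-0.152,0.075],"yaw":0},{"slide":[-0.022,-0.152,0.065],"yaw":0},{"slide":[-0.022,-0.152,0.052],"yaw":0},{"slide":[-0.022,-0.152,0.042],"yaw":0},{"slide":[-0.022,-0.152,0.036],"yaw":0},{"slide":[-0.022,-0.152,0.035],"yaw":0},{"slide":[-0.022,-0.152,0.035],"yaw":0}]'
python3 - <<'E'
from h import *
f=lambda im,x,y:cv2.resize(im[y:y+90,x:x+120],(400,300),interpolation=cv2.INTER_CUBIC)
a,T=mk("top");b,S=mk("side")
cv2.imwrite("pics/c5.png",np.hstack([f(a,390,250),f(b,360,150)])[:,:,::-1])
E
```

```text
clock: 12.82
position: [0.4121, -0.3009, 0.0996]
ee_rot: [0.992, 0.125, -0.0, -0.0]
ft_force: [-0.3, 0.5, -0.3]
grip_width: 0.0
grasp_force: 0.0
```

View pics/c5.png

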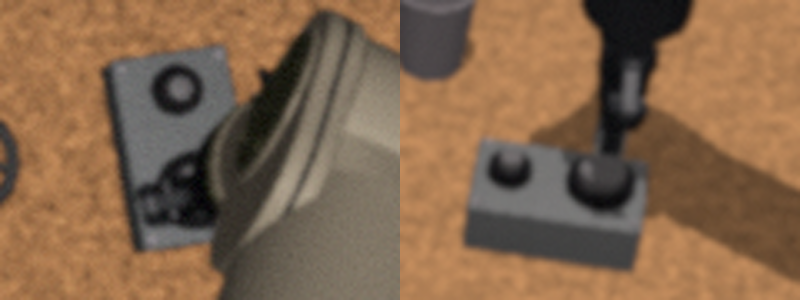

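The fingertips (side view about 423,195) sit over the large button and well away from the small one. I'll press slowly, watching the force.

```bash
python3 -m inch '[{"slide":[0,0,-0.004],"yaw":0},{"slide":[0,0,-0.008],"yaw":0},{"slide":[0,0,-0.012],"yaw":0},{"slide":[0,0,-0.015],"yaw":0},{"slide":[0,0,-0.016],"yaw":0},{"slide":[0,0,-0.016],"yaw":0},{"slide":[0,0,-0.016],"yaw":0}]'
python3 -m inch '[{"slide":[0,0,-0.001],"yaw":0},{"slide":[0,0,-0.002],"yaw":0},{"slide":[0,0,-0.003],"yaw":0},{"slide":[0,0,-0.003],"yaw":0},{"slide":[0,0,-0.003],"yaw":0}]'
```

```text
clock: 13.5
position: [0.412, -0.3014, 0.0841]
ee_rot: [0.992, 0.125, -0.0, -0.0]
ft_force: [-0.6, 0.0, 2.4]
grip_width: -0.003
grasp_force: 1.2
clock: 13.92
position: [0.4121, -0.3015, 0.0811]
ee_rot: [0.992, 0.125, -0.0, 0.0]
ft_force: [-1.4, 1.9, 3.7]
grip_width: -0.001
grasp_force: 2.0
```

```bash
python3 -m inch '[{"slide":[0,0,-0.001],"yaw":0},{"slide":[0,0,-0.001],"yaw":0},{"slide":[0,0,-0.001],"yaw":0}]'
python3 -m inch '[{"slide":[0,0,-0.001],"yaw":0},{"slide":[0,0,-0.001],"yaw":0},{"slide":[0,0,-0.001],"yaw":0}]'
```

```text
clock: 14.17
position: [0.4121, -0.3015, 0.0801]
ee_rot: [0.992, 0.125, 0.0, 0.0]
ft_force: [-2.1, 0.9, 4.3]
grip_width: -0.003
grasp_force: 2.3
clock: 14.42
position: [0.4122, -0.3016, 0.0797]
ee_rot: [0.992, 0.125, -0.0, 0.0]
ft_force: [-5.6, 3.1, 12.6]
grip_width: 0.001
grasp_force: 6.3
```

The force jumped to 12.6 N, so the button is at its stop. I'll retreat straight up.

```bash
python3 -m inch '[{"slide":[0,0,0.003],"yaw":0},{"slide":[0,0,0.008],"yaw":0},{"slide":[0,0,0.02],"yaw":0},{"slide":[0,0,0.04],"yaw":0},{"slide":[0,0,0.065],"yaw":0},{"slide":[0,0,0.09],"yaw":0},{"slide":[0,0,0.105],"yaw":0},{"slide":[0,0,0.11],"yaw":0},{"slide":[0,0,0.11],"yaw":0},{"slide":[0,0,0.11],"yaw":0},{"slide":[0,0,0.11],"yaw":0},{"slide":[0,0,0.11],"yaw":0}]'
python3 - <<'E'
from h import *
b,S=mk("side");cv2.imwrite("pics/end.png",b[:,:,::-1])
E
```

```text
clock: 15.42
position: [0.4116, -0.3011, 0.1878]
ee_rot: [0.992, 0.125, -0.001, -0.001]
ft_force: [-0.2, 0.8, 0.5]
grip_width: 0.001
grasp_force: 0.0
```

View pics/end.png

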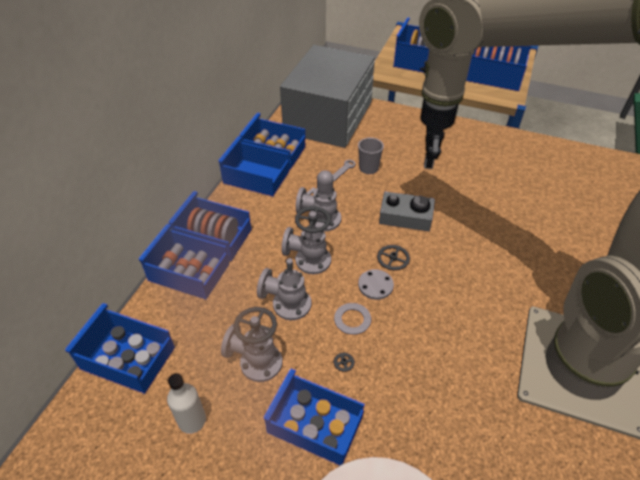

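The final picture shows everything in place, the button (421,204) back up and the arm clear of the box.

```bash
python3 -c "
from workcell import *
print(hand_in())"
```

```text
the job is handed in; nothing more can be done
None
```

I pointed at the bare stem and then the large spare handwheel for about 2 s each, pressed the log button to its stop (12.6 N at last reading) and let it spring back; nothing looked moved in the last picture, and the job is handed in, with no verdict returned.

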